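# Lock a filter holder's toggle clamp with its extension bar

### The job

The filter cassette stands unclamped in its holder: lock the holder's toggle clamp. Take the yellow extension bar from its rest, push it fully home on the clamp's short stub lever and swing the lever with the bar through its dead point and past the click of its spring catch, right up to its stop: firmly but gently, neither letting it fly nor forcing it. Keep the fingers off the holder and its lever; then draw the bar off, lay it back in both forks of its rest and leave the other things where they stand.

Things in the scene. Friction and masses are not known exactly. Their poses are not given: they have to be found in the camera images.
- bar: yellow extension bar, loose, about 0.24 kg: straight square steel tube, 22 x 22 mm outside, 200 mm long, black ribbed grip on its tail half. Origin on its axis at the place to grip; x runs along it to the open socket end (mouth at x = +110 mm, tail at x = -90 mm). Lies level, its sides upright.
- socket_floor (a point): centre of the floor of the bar's socket, 57 mm from the bar's origin along its +x. The socket is square, 14 mm inside (walls 4 mm), 53 mm deep and open at the mouth.
- rest: grey rest of the bar, fixed: foot 140 x 74 x 10 mm with two forked posts 12 mm thick at x = +50 and -50 mm. Origin under the foot's centre on the table, x along the bar in it. Forks open above, 28 mm wide inside, flared at the top; floors 28 mm and tips 51 mm above the table. The bar lies in both, its axis at 39 mm, as found with its socket end towards the rest's +x.
- holder: cassette filter holder with push-type toggle clamp, fixed: aluminium base plate (x = -50 to +212 mm, y = -54 to +54 mm) with the clamp, a guide head, a sliding pressure plate and the white and blue plate cassette (ports up to 98 mm high). Origin on the table below the lever's pivot pin, z up, x along the plunger towards the cassette.
- lever_pivot (a point): on the axis of the lever's upright pivot pin, 64 mm above the table, at the height of the stub's axis; fixed
- clamp_lever (a joint): lever angle, rad, growing anticlockwise seen from above; the stub points from the pivot along angle (pi - 1.0 + joint) from the holder's x. Found open (0 to 0.12). A spring resists from 0.2, most (1.5 N m) near 0.45, none at the dead point, 0.90. Then a spring catch must be overridden (1.3 to 2.4 N m from 0.87 on, clicks at 0.97); hard stop at 1.0. Let go in mid-swing it flies back.
- stub_tip (a point): centre of the end face of the lever's stub, 92 mm from the pivot axis, 64 mm above the table. The stub is a level 12 x 12 mm square bar, sides upright, its last 5 mm turned to a cone from 12 to 9.5 mm; it starts at a shoulder 37 mm from the pivot. The socket slips over it until the tip meets the socket's floor (mouth then 39 mm from the pivot).
- powder_tub: white plastic tub, 105 mm across, 88 mm high, loose; a bystander
- lab_timer: white bench timer, 64 x 68 x 19 mm, loose; a bystander
- lancet_box: pale green carton, 60 x 100 x 45 mm, loose; a bystander
- kidney_dish: steel kidney dish, 107 x 216 x 38 mm, loose; a bystander
- dropper_0: brown dropper bottle with blue teat, 29 mm across, 101 mm high, loose; a bystander

How it is judged:
By the outcome, as a careful person would: the job done as asked, in the order asked, and still so for the second after the job is handed in, with the robot touching nothing.
It also fails if it takes over 72 s, if anything falls off the work surface, if the arm or the gripper's body presses on something with over 40 N, if the wrist force passes 120 N, or if a joint passes its speed limit or range.

### The arm

A 7-joint arm with a two-finger parallel gripper is mounted at the origin on the work surface; the furniture and walls round the work are solid. World frame = base frame: x ahead of the robot, y to its left, z up, the work surface at z = 0. Lengths are in m, angles in rad, forces in N, time in s.
With the tool pointing down it reaches from about 0.4 to 0.875 m from the base axis. Payload 19.3 kg.
Tool frame: the origin (TCP) lies at the very end of the fingers, on their centre line; the grasp point (between the pads) lies 19 mm behind it; z points along the fingers, y is the line along which they close (so a half turn about z gives the same grasp; the last joint's range is limited). The gripper opens to 85 mm and grips with 20 to 120 N. Pads are 22 mm wide; open, the fingers measure 114 mm over their backs; the gripper's body (76 mm by 85 mm) begins 54 mm behind the grasp point. The pads swing forward as they close: fully open they stand 13 mm farther back than shut.
Start: joints at [1.17, 0.521, -0.036, 1.599, 0.021, 1.021, -0.113], TCP at [0.203, -0.591, 0.231] pointing down, gripper open.
Joint ranges: [-2.91, 2.91], [-0.3, 2.13], [-1.5, 1.42], [0.17, 2.43], [-1.26, 4.41], [0.16, 1.93], [-2.52, 2.52]. Speed limits (rad/s): [1.89, 1.89, 2.39, 2.39, 3.01, 3.01, 3.01].

### API

Orientations are given as [roll, pitch, yaw] about the fixed x, y, z axes, in that order (R = Rz(yaw) Ry(pitch) Rx(roll)).
In Python, from workcell import bot, grab_frame, calibration, job gives the robot as it stands.
- The arm moves only by the tool creep_tool, called after ">>>" by a JSON object that holds its "name" and its "arguments", one argument or row to a line. Schema: {"type":"object","properties":{"segments":{"type":"array","items":{"type":"array","items":{"type":"array","items":{"type":"number"},"minItems":7,"maxItems":7},"minItems":1,"maxItems":5},"minItems":1,"maxItems":1},"force":{"type":"number"},"only":{"type":"string"},"quiet":{"type":"boolean"},"lines":{"type":"string"}},"required":["segments"],"additionalProperties":false}. segments is a list that holds a single list of rows (three levels of brackets), with 1 to 5 rows, each of 7 numbers: the finger opening in m, then dx, dy, dz in fractions of the full range, 1 being 0.3 m, then a rotation vector rx, ry, rz in normalised numbers (1 is 60 degrees); each row is the pose to reach, as a shift and turn from the pose commanded when the call began, along the tool's axes at that moment; what a row does not reach only later rows make up. A row lasts 1/8 s, in which the tool goes at most 0.0625 m and 0.188 rad, less where a joint would pass 70% of its speed; a pose out of reach is approached as far as the arm can. The fingers move at their own pace and stop on an object; force is the grip in N (left out, the last holds). Time passes only in rows, so rows that do not move let the fingers close. The tool returns the time, the measured TCP pose, the force, the opening and the grip force at its end. only (a regular expression) keeps the lines of the reply that match it, lines (a string "A,B") keeps lines A to B, and quiet returns only ok. No shift or turn number may pass 1 either way. Input that does not fit is refused with a message, and nothing moves.
- bot.observe(): the state, without advancing time (a new reading comes with each control period).
- grab_frame(name): name is "side" or "top"; returns (picture, depth): 420x560x3 uint8, blue, green, red; 420x560 float32, m along the optical axis (not along the pixel's ray), 0 where there is no reading.
- calibration(name): a dict with "vfov" (degrees; the focal length in pixels is half the picture's height over the tangent of half this angle, whatever the lens; pixels are square), "cx", "cy" (the principal point, pixels), "eye" and "attitude" of the camera in the world. Camera axes: x right, y down, z forward; pixel columns grow to the right and rows downward; lengths in m; the calibration is good to about 2 mm. A picture is of the moment at which its call begins. calibration takes no time and is no camera call.
- job.job_done(): hands the job in; it is judged then, once.
The state is a dict: "clock": time; "qpos": joint angles; "qd": joint speeds; "joint_efforts": joint torques, N m; "position": TCP position; "tool_rot": TCP orientation; "force": force on the tool from outside, world axes, zero at the start; "moment": the same for the moment, N m; "grip_width": finger opening in m; "finger_force": force on a finger pad.
Only numpy, scipy, OpenCV 4.12 (cv2) and the standard library are available. Lean on these libraries where they do the work, as an engineer would, in place of code of your own. Each camera call takes 0.05 s, during which the arm holds its last target. There are 200 camera calls.

## Working session

There is one attempt and no reset: what is moved stays moved. The work goes in short steps, Python scripts to look and compute and a tool call to move; the robot and the scene stay as the last step left them, time stands still between calls to the robot, and variables do not carry over. Pictures are saved under pics/ and viewed, at most 10 in all, crops included, and the job is handed in when it is done.

```bash
mkdir -p pics; ls
```

Run:
```python
from workcell import bot, grab_frame, calibration
import cv2,numpy as np
print(bot.observe())
for n in("side","top"):
    print(n,calibration(n))
    p,d=grab_frame(n); cv2.imwrite(f"pics/{n}0.png",p); np.save(f"{n}0.npy",d); print((d>0).mean())
```

```text
pics
{'clock': 0.0, 'qpos': array([ 1.16980559,  0.52204863, -0.03632172,  1.59999771,  0.02121719,
        1.02109364, -0.1128279 ]), 'qd': array([ 9.37032084e-04,  8.05246840e-05,  1.40339661e-03,  4.25953839e-04,
        1.94342525e-03,  8.41850387e-04, -3.22719185e-04]), 'joint_efforts': array([ 1.02421258e-03, -9.27103472e+01,  1.97928675e+00, -3.69930947e+01,
        1.76175381e-02,  8.13281484e-03,  4.65598521e-05]), 'position': array([ 0.20284289, -0.59081341,  0.23070791]), 'tool_rot': array([-3.14043511e+00,  1.00087145e-04,  3.30756798e-01]), 'force': array([-0.55851461,  0.06263408,  0.26114305]), 'moment': array([-0.02348526,  0.02853762, -0.03295765]), 'finger_force': 0.0, 'grip_width': 0.08586673143733917}
side {'vfov': 48.07419855024452, 'cx': 278.08742430498216, 'cy': 201.78518338189537, 'eye': array([0.15274119, 0.48918777, 1.2961487 ]), 'attitude': array([-2.63259136,  0.00678415, -2.53618053])}
0.9958588435374149
top {'vfov': 52.15063853235933, 'cx': 281.52088560147763, 'cy': 213.42375819192955, 'eye': array([ 0.39662051, -0.05592174,  1.00596325]), 'attitude': array([-2.97373226e+00,  1.70588983e-03, -1.58855073e+00])}
0.996016156462585
```

View pics/top0.png

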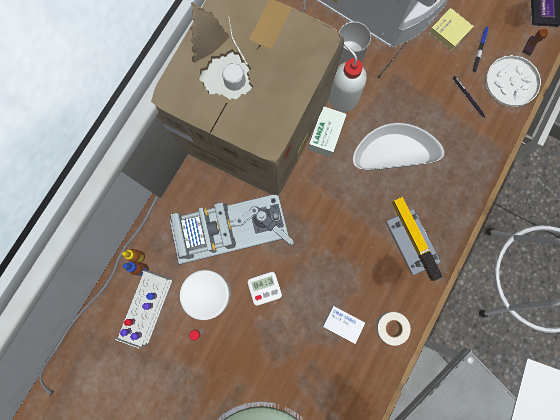

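View pics/side0.png

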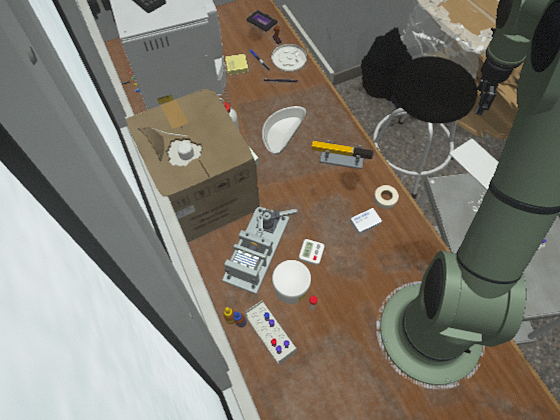

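Top view: the bar runs from its socket end at (400,200) to its black tail at (437,277). The holder has its cassette at (190,232), the pivot near (265,215) and the stub tip near (292,243). In the side view the bar goes (312,147)→(372,154) and the stub tip is near (297,211). Next I'll zoom in and segment.

Create h.py:
```python
import numpy as np,cv2
from scipy.spatial.transform import Rotation as R
from workcell import bot, grab_frame, calibration
C={n:calibration(n) for n in("side","top")}
def ray(n,uv):
    c=C[n]; f=210/np.tan(np.radians(c["vfov"]/2)); uv=np.atleast_2d(uv).astype(float)
    d=np.c_[(uv[:,0]-c["cx"])/f,(uv[:,1]-c["cy"])/f,np.ones(len(uv))]
    return R.from_euler("xyz",c["attitude"]).apply(d)
def plane(n,uv,z):
    d=ray(n,uv);e=C[n]["eye"]; return e+d*((z-e[2])/d[:,2])[:,None]
def dep(n,uv,D):
    return C[n]["eye"]+ray(n,uv)*np.array([D[int(v),int(u)] for u,v in np.atleast_2d(uv)])[:,None]
def proj(n,P):
    c=C[n]; f=210/np.tan(np.radians(c["vfov"]/2)); q=R.from_euler("xyz",c["attitude"]).inv().apply(np.atleast_2d(P)-c["eye"])
    return q[:,:2]/q[:,2:]*f+[c["cx"],c["cy"]]
def tri(u1,u2):
    a,b=ray("top",u1)[0],ray("side",u2)[0];p,q=C["top"]["eye"],C["side"]["eye"]
    s=np.linalg.lstsq(np.c_[a,-b],q-p,rcond=None)[0]; A,B=p+s[0]*a,q+s[1]*b
    return (A+B)/2,np.linalg.norm(A-B)
```

Run:
```python
from h import *
for n in("top","side"):
    p=cv2.imread(f"pics/{n}0.png");D=np.load(f"{n}0.npy")
    h=cv2.cvtColor(p,cv2.COLOR_BGR2HSV)
    m=cv2.inRange(h,(20,150,120),(32,255,255))
    k,l,s,c=cv2.connectedComponentsWithStats(m)
    i=1+np.argmax(s[1:,4]); ys,xs=np.where(l==i)
    box=cv2.boxPoints(cv2.minAreaRect(np.c_[xs,ys].astype(np.float32)))
    print(n,s[i],box.round(1).tolist())
    P=dep(n,np.c_[xs,ys],D); z=P[:,2];print("z pct",np.percentile(z,[5,25,50,75,95]).round(4)); T=P[z>np.median(z)-.004]
    b2=cv2.minAreaRect((T[:,:2]*1000).astype(np.float32)); print(b2,cv2.boxPoints(b2))
def crop(n,x,y,w,h,k):
    p=cv2.imread(f"pics/{n}0.png")[y:y+h,x:x+w]; return cv2.resize(p,None,fx=k,fy=k,interpolation=cv2.INTER_CUBIC)
a=crop("top",165,185,133,85,6)[:, :798]; 
b=np.hstack([crop("side",220,200,80,95,3)[:300,:240],])
cv2.imwrite("pics/c1.png",a)
cv2.imwrite("pics/c2.png",np.hstack([crop("side",235,195,70,60,6)[:360],crop("side",305,130,75,60,5)[:300].repeat(1,0) if 0 else cv2.copyMakeBorder(crop("side",305,130,75,45,5),0,135,0,0,cv2.BORDER_CONSTANT)]))
```

```text
top [394 197  34  55 551] [[393.6000061035156, 200.1999969482422], [402.0, 196.0], [427.79998779296875, 247.60000610351562], [419.3999938964844, 251.8000030517578]]
z pct [0.0468 0.0487 0.0498 0.0511 0.0528]
((470.1548767089844, -204.48052978515625), (127.98179626464844, 330.8527526855469), 22.688867568969727) [[ 347.30664   -76.539   ]
 [ 474.92538  -381.78806 ]
 [ 593.0031   -332.42206 ]
 [ 465.38437   -27.173004]]
side [312 141  40  12 253] [[311.29998779296875, 146.3000030517578], [312.29998779296875, 140.0], [351.3999938964844, 146.3000030517578], [350.3999938964844, 152.5]]
z pct [0.0447 0.0478 0.0505 0.0527 0.0553]
((373.4468688964844, 75.46343994140625), (125.69902801513672, 929.3629150390625), 20.375492095947266) [[ 152.74113  489.18784]
 [ 476.31845 -382.02573]
 [ 594.1526  -338.26096]
 [ 270.5753   532.95264]]
```

View pics/c1.png

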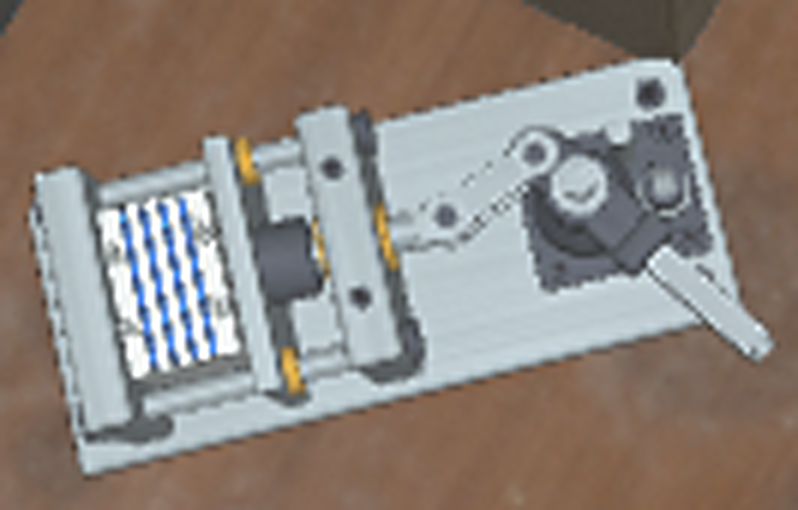

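View pics/c2.png

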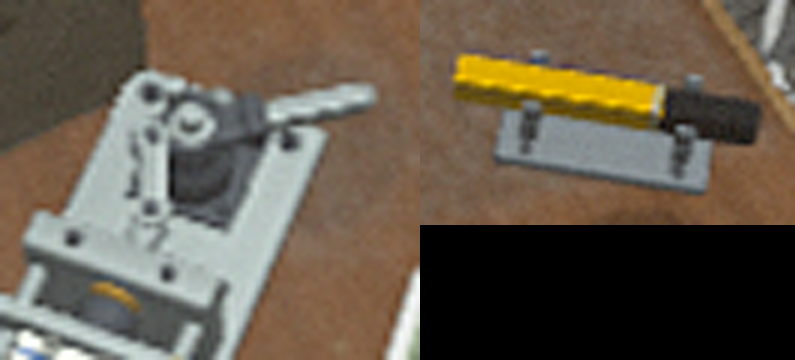

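Crops: the pivot hub is at about (261.3,215.8) in the top view and (267,215.3) in the side view. The stub shoulder is at about (273.7,228) and the tip at (292.2,243.3) in the top view, (297,210.8) in the side view. The bar lies in both forks, socket end pointing away. Now measuring.

Run:
```python
from h import *
np.set_printoptions(precision=4,suppress=True)
def line(P):
    c=P[:,:2].mean(0); v=np.linalg.svd(P[:,:2]-c)[2][0]; v*=np.sign(v[0]); return c,v,(P[:,:2]-c)@v,(P[:,:2]-c)@[-v[1],v[0]]
print("tip tri",tri((292.2,243.3),(297,210.8)),"pivot hub tri",tri((261.3,215.8),(267,215.3)))
print("mouth top corners tri",tri((402,196),(312.3,140)))
for n in("top","side"):
    p=cv2.imread(f"pics/{n}0.png");D=np.load(f"{n}0.npy")
    h=cv2.cvtColor(p,cv2.COLOR_BGR2HSV)
    ys,xs=np.where(D>.3); P=dep(n,np.c_[xs,ys],D)
    m=cv2.inRange(h,(20,150,120),(32,255,255))[ys,xs]>0
    near=np.linalg.norm(P[:,:2]-[.53,-.36],axis=1)<.16
    B=P[m&near&(P[:,2]>.044)]; c,v,a,b=line(B)
    print(n,"yellow c",c,"yaw",np.arctan2(v[1],v[0]),"a",a.min(),a.max(),"b",np.percentile(b,[1,50,99]),"z",np.median(B[:,2]),len(B))
    A=P[near&(P[:,2]>.036)&(P[:,2]<.062)]; s=(A[:,:2]-c)@v;t=(A[:,:2]-c)@[-v[1],v[0]]
    k=(abs(t)<.009)&(abs(s)<.3); print("  all bar s",np.percentile(s[k],[0,1,99,100]))
    tip=tri((292.2,243.3),(297,210.8))[0][:2]; piv=tri((261.3,215.8),(267,215.3))[0][:2]
    u=(tip-piv)/np.linalg.norm(tip-piv)
    s=(P[:,:2]-piv)@u; t=(P[:,:2]-piv)@[-u[1],u[0]]
    S=P[(s>.045)&(s<.11)&(abs(t)<.02)&(P[:,2]>.055)&(P[:,2]<.085)]
    c,v,a,b=line(S); v=v*np.sign(v@u);a=(S[:,:2]-c)@v
    print("  stub c",c,"dir",np.arctan2(v[1],v[0]),"end",c+v*a.max(),"b",np.percentile(b,[2,98]),"z",np.median(S[:,2]),len(S), "u",np.arctan2(u[1],u[0]))
    hd=P[(np.linalg.norm(P[:,:2]-piv,axis=1)<.3)&(P[:,2]>.006)&(P[:,2]<.02)]
```

```text
tip tri (array([ 0.489 , -0.0798,  0.0598]), np.float64(0.0011903084561245257)) pivot hub tri (array([ 0.5502, -0.0125,  0.0707]), np.float64(0.0008713808849240179))
mouth top corners tri (array([ 0.5945, -0.3317,  0.0496]), np.float64(0.0011456486150663863))
top yellow c [ 0.5285 -0.3471] yaw 0.40144396129813825 a -0.0694659223623501 0.06519643156333371 b [-0.0108 -0.0002  0.0107] z 0.04991496803202988 546
  all bar s [-0.1325 -0.1302  0.0642  0.1494]
  stub c [ 0.5044 -0.0621] dir -2.3151148488816533 end [ 0.489  -0.0788] b [-0.006   0.0057] z 0.06999658240163553 119 u -2.308797296519708
side yellow c [ 0.5281 -0.3457] yaw 0.4000592292849391 a -0.06927962342193926 0.0647659282585763 b [-0.0137  0.0003  0.0129] z 0.05056796014397369 247
  all bar s [-0.1329 -0.13    0.0637  0.1482]
  stub c [ 0.5024 -0.0605] dir -2.292852412487679 end [ 0.4862 -0.079 ] b [-0.0073  0.0061] z 0.0700997856529979 76 u -2.308797296519708
```

Add to h.py:
```python
def to(x,y,z,yaw,s=None):
    s=s or bot.observe(); r=R.from_euler("xyz",s["tool_rot"])
    g=R.from_euler("xyz",[np.pi,0,yaw])
    d=r.inv().apply(np.array([x,y,z])-s["position"]); w=(r.inv()*g).as_rotvec()
    print("d",d.round(4),"rot",w.round(4),"norm",np.linalg.norm(d).round(3))
```

```bash
python3 -c "
from h import *
to(.4874,-.3640,.231,.401);to(.4874,-.3640,.022,.401)"
```

```text
d [ 3.428e-01 -1.221e-01 -1.000e-04] rot [-0.0011  0.     -0.0703] norm 0.364
d [ 0.3428 -0.1219  0.2089] rot [-0.0011  0.     -0.0703] norm 0.42
```

The manual's scale: shifts go in shares of 0.3 m and turns go in shares of 60 degrees. Converting my numbers, 0.285 m is 0.95, 0.23 m is 0.7667, -0.07 rad is -0.0668.

>>> {"name": "creep_tool", "arguments": {
  "segments": [
    [[0.06, 0.1933, -0.0667, 0, 0, 0, -0.0191], [0.06, 0.3833, -0.1333, 0, 0, 0, -0.0382], [0.06, 0.5733, -0.2, 0, 0, 0, -0.0668], [0.06, 0.7667, -0.2733, 0, 0, 0, -0.0668], [0.06, 0.95, -0.3383, 0, 0, 0, -0.0668]]
  ],
  "force": 30
}}

```text
clock: 0.72
position: [0.4409, -0.4009, 0.2312]
tool_rot: [-3.141, 0.0, 0.401]
force: [1.2, -0.8, -0.8]
grip_width: 0.06
finger_force: 0.0
```

>>> {"name": "creep_tool", "arguments": {
  "segments": [
    [[0.06, 0.1733, -0.06, 0.1, 0, 0, 0], [0.06, 0.2, -0.0667, 0.2667, 0, 0, 0], [0.06, 0.2, -0.0667, 0.3667, 0, 0, 0], [0.06, 0.2, -0.0667, 0.3667, 0, 0, 0]]
  ]
}}

```text
clock: 1.23
position: [0.486, -0.3599, 0.1193]
tool_rot: [-3.138, 0.002, 0.401]
force: [0.5, -1.3, 0.5]
grip_width: 0.0602
finger_force: 0.0
```

```bash
python3 -c "
from h import *
to(.4874,-.3640,.022,.401)"
```

```text
d [-0.      0.0047  0.0973] rot [-0.0035  0.0023  0.0001] norm 0.097
```

Converted, 0.097 m is 0.3233, 0.09 m is 0.3.

>>> {"name": "creep_tool", "arguments": {
  "segments": [
    [[0.05, 0, 0.015, 0.1, 0, 0, 0], [0.05, 0, 0.015, 0.2333, 0, 0, 0], [0.05, 0, 0.015, 0.3, 0, 0, 0], [0.05, 0, 0.015, 0.3233, 0, 0, 0], [0.05, 0, 0.015, 0.3233, 0, 0, 0]]
  ]
}}

```text
clock: 1.85
position: [0.4891, -0.3652, 0.0252]
tool_rot: [3.141, -0.0, 0.401]
force: [0.6, 0.7, -0.1]
grip_width: 0.05
finger_force: 0.0
```

>>> {"name": "creep_tool", "arguments": {
  "segments": [
    [[0.015, 0, 0, 0, 0, 0, 0], [0.015, 0, 0, 0, 0, 0, 0], [0.015, 0, 0, 0, 0, 0, 0], [0.015, 0, 0, 0, 0, 0, 0]]
  ],
  "force": 60
}}

```text
clock: 2.35
position: [0.4892, -0.3651, 0.0255]
tool_rot: [3.141, -0.001, 0.401]
force: [-3.0, 2.0, 10.6]
grip_width: 0.0211
finger_force: 58.9
```

Converted, -0.09 m is -0.3, -0.06 m is -0.2.

>>> {"name": "creep_tool", "arguments": {
  "segments": [
    [[0.015, 0, 0, -0.0333, 0, 0, 0], [0.015, 0, 0, -0.1, 0, 0, 0], [0.015, 0, 0, -0.2, 0, 0, 0], [0.015, 0, 0, -0.3, 0, 0, 0], [0.015, 0, 0, -0.3, 0, 0, 0]]
  ]
}}

```text
clock: 2.98
position: [0.4899, -0.3657, 0.1176]
tool_rot: [3.138, -0.003, 0.401]
force: [0.3, 0.9, -3.1]
grip_width: 0.0209
finger_force: 59.4
```

```bash
python3 -c "
from h import *
yaw=.8296;u=np.array([np.cos(yaw),np.sin(yaw)])
tip=np.array([.4885,-.0795])
# origin with mouth 40 mm short of the tip: tip - 0.150u
for z in (.115,.05): to(*(tip-.150*u),z,yaw)
print(tip-.150*u)"
```

```text
d [-0.0261 -0.2017  0.0018] rot [ 0.0043 -0.0017 -0.4291] norm 0.203
d [-0.0263 -0.202   0.0668] rot [ 0.0043 -0.0017 -0.4291] norm 0.214
[ 0.38722437 -0.1901492 ]
```

Converted, -0.2 m is -0.6667, -0.02 m is -0.0667, -0.429 rad is -0.4097.

>>> {"name": "creep_tool", "arguments": {
  "segments": [
    [[0.015, -0.0167, -0.1333, 0, 0, 0, -0.0764], [0.015, -0.0333, -0.2667, 0, 0, 0, -0.1719], [0.015, -0.05, -0.4, 0, 0, 0, -0.2674], [0.015, -0.0667, -0.5333, 0, 0, 0, -0.3533], [0.015, -0.0867, -0.6667, 0, 0, 0, -0.4097]]
  ]
}}

```text
clock: 3.6
position: [0.3858, -0.1898, 0.1143]
tool_rot: [-3.141, -0.0, 0.832]
force: [0.9, 0.6, -2.7]
grip_width: 0.0212
finger_force: 59.4
```

>>> {"name": "creep_tool", "arguments": {
  "segments": [
    [[0.015, 0, 0, 0.0667, 0, 0, 0], [0.015, 0, 0, 0.1333, 0, 0, 0], [0.015, 0, 0, 0.1333, 0, 0, 0], [0.015, 0, 0, 0.1333, 0, 0, 0]]
  ]
}}

```text
clock: 4.1
position: [0.3869, -0.191, 0.0748]
tool_rot: [3.141, -0.0, 0.83]
force: [0.5, 0.4, -3.3]
grip_width: 0.021
finger_force: 59.4
```

Create look.py:
```python
import sys
from h import *
np.set_printoptions(precision=4,suppress=True)
k=sys.argv[1]; s=bot.observe(); g=s["position"]; print(g,s["tool_rot"],s["force"])
yaw=s["tool_rot"][2]; u0=np.array([np.cos(yaw),np.sin(yaw)])
for n in("top","side"):
    p,D=grab_frame(n); cv2.imwrite(f"pics/{n}{k}.png",p); np.save(f"{n}{k}.npy",D)
    h=cv2.cvtColor(p,cv2.COLOR_BGR2HSV); ys,xs=np.where(D>.3); P=dep(n,np.c_[xs,ys],D)
    m=cv2.inRange(h,(20,150,120),(32,255,255))[ys,xs]>0
    s_=(P[:,:2]-g[:2])@u0; t=(P[:,:2]-g[:2])@[-u0[1],u0[0]]
    B=P[m&(s_>.03)&(s_<.14)&(abs(t)<.03)&(P[:,2]>g[2]+.01)]
    z0=np.percentile(B[:,2],75); B=B[B[:,2]>z0-.006]
    c=B[:,:2].mean(0); v=np.linalg.svd(B[:,:2]-c)[2][0]; v*=np.sign(v@u0); a=(B[:,:2]-c)@v; w=np.array([-v[1],v[0]])
    b=(B[:,:2]-c)@w; mid=(np.percentile(b,2)+np.percentile(b,98))/2
    c=c+mid*w
    X=np.c_[(B[:,:2]-c)@v,np.ones(len(B))]; sl=np.linalg.lstsq(X,B[:,2],rcond=None)[0]
    print(n,"bar yaw",np.arctan2(v[1],v[0]),"mouth",c+v*a.max(),"b",np.percentile(b,[2,98]),"ztop mid,slope",sl[1],sl[0],len(B),"mouth-tcp in bar axes",(c+v*a.max()-g[:2])@v,(c+v*a.max()-g[:2])@w)
    dist=(np.array([.4885,-.0795])-c-v*a.max()); print("   tip from mouth: along",dist@v,"lateral(left)",dist@w)
```

```bash
python3 look.py 1
```

Run:
```python
import cv2,numpy as np
a=cv2.imread("pics/top1.png")[180:320,240:400];b=cv2.imread("pics/side1.png")[150:290,230:390]
cv2.imwrite("pics/v1.png",cv2.resize(np.hstack([a,b]),None,fx=2.5,fy=2.5,interpolation=cv2.INTER_CUBIC))
```

```text
[ 0.3869 -0.191   0.0748] [ 3.1414 -0.      0.8296] [ 0.5027  0.3669 -3.3163]
top bar yaw 0.7994206262976902 mouth [ 0.4615 -0.1124] b [-0.0107  0.0103] ztop mid,slope 0.09908696622606007 0.005795810970459049 353 mouth-tcp in bar axes 0.1083020996950882 0.0013173678955799573
   tip from mouth: along 0.04243619641560313 lateral(left) 0.003541808226165767
side bar yaw 0.8259646124373096 mouth [ 0.4602 -0.1112] b [-0.0118  0.0107] ztop mid,slope 0.10012512551891803 -0.007873846231474076 186 mouth-tcp in bar axes 0.10827586769889005 0.00017226138745209119
   tip from mouth: along 0.042538294451947636 lateral(left) 0.0006844775911386027
```

View pics/v1.png

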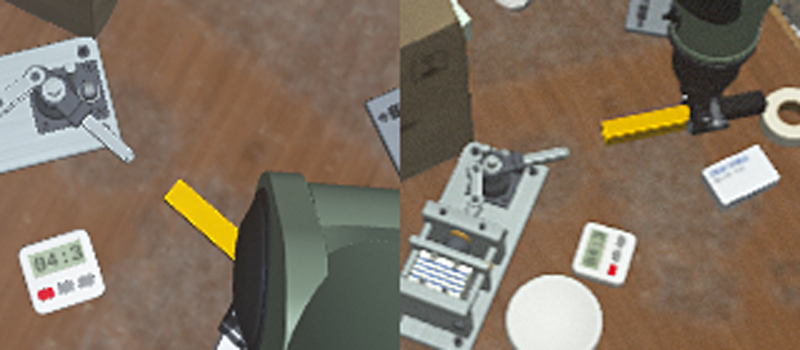

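The bar is held straight: its mouth is at about crop (180,185) left, with the stub tip at (130,157). In the side half the mouth is at (603,130) and the tip at (568,153). I'll lower to stub height, approach, then compare the two axes again.

Converted, 0.0243 m is 0.081, 0.022 m is 0.0733.

>>> {"name": "creep_tool", "arguments": {
  "segments": [
    [[0.015, 0, 0, 0.04, 0, 0, 0], [0.015, 0.0333, 0, 0.081, 0, 0, 0], [0.015, 0.0733, 0, 0.081, 0, 0, 0], [0.015, 0.0733, 0, 0.081, 0, 0, 0]]
  ]
}}

```text
clock: 4.7
position: [0.4026, -0.1735, 0.0499]
tool_rot: [-3.141, -0.0, 0.832]
force: [0.2, 0.2, -2.4]
grip_width: 0.0211
finger_force: 59.5
```

```bash
python3 look.py 2
```

Create ax.py:
```python
import sys
from h import *
np.set_printoptions(precision=4,suppress=True)
k=sys.argv[1]; s=bot.observe(); yaw=s["tool_rot"][2]
def fit(Q,u0):  # Q plane points; axis from left/right edges per slice
    c=Q.mean(0); 
    for _ in range(3):
        w=np.array([-u0[1],u0[0]]); a=(Q-c)@u0;b=(Q-c)@w
        e=[(x,(b[abs(a-x)<.003].max()+b[abs(a-x)<.003].min())/2,np.ptp(b[abs(a-x)<.003])) for x in np.linspace(a.min()+.006,a.max()-.006,25) if (abs(a-x)<.003).sum()>3]
        e=np.array(e); q=np.polyfit(e[:,0],e[:,1],1); c=c+w*q[1]; u0=u0+w*q[0]; u0/=np.linalg.norm(u0)
    return c,u0,((Q-c)@u0).min(),((Q-c)@u0).max(),e[:,2].mean()
# upsampled top view; edges at sub-pixel level from resized masks
p=cv2.imread(f"pics/top{k}.png"); K=4; big=cv2.resize(p,None,fx=K,fy=K,interpolation=cv2.INTER_CUBIC); h=cv2.cvtColor(big,cv2.COLOR_BGR2HSV)
def pts(mask,z):
    ys,xs=np.where(mask>0); return plane("top",np.c_[(xs+.5)/K-.5,(ys+.5)/K-.5],z)[:,:2]
u=np.array([np.cos(yaw),np.sin(yaw)]); w=np.array([-u[1],u[0]]); g=s["position"][:2]
Y=pts(cv2.inRange(h,(18,150,100),(34,255,255)),s["position"][2]+.0245)
a=(Y-g)@u; Y=Y[(a>.02)&(a<.13)&(abs((Y-g)@w)<.03)]
a=(Y-g)@u; Y=Y[a>a.max()-.055]
r=fit(Y,u); mouth=r[0]+r[1]*r[3]; print("bar yaw",np.arctan2(r[1][1],r[1][0]),"mouth",mouth,"len,width",r[3]-r[2],r[4])
G=pts(cv2.inRange(h,(0,0,110),(179,80,255)),.070)
us=np.array([np.cos(.83),np.sin(.83)]);ws=np.array([-us[1],us[0]]); T=np.array([.4885,-.0795])
a=(G-T)@us; G=G[(a<.035)&(a>-.004)&(abs((G-T)@ws)<.012)]
q=fit(G,us); tip=q[0]+q[1]*q[2]; print("stub yaw",np.arctan2(q[1][1],q[1][0]),"tip",tip,"len,width",q[3]-q[2],q[4])
print("tip rel mouth in bar axes",(tip-mouth)@r[1],(tip-mouth)@np.array([-r[1][1],r[1][0]]))
print("stub mid rel",(q[0]-mouth)@r[1],(q[0]-mouth)@np.array([-r[1][1],r[1][0]]))
```

```bash
python3 ax.py 2
```

Run:
```python
import cv2,numpy as np
a=cv2.imread("pics/top2.png")[190:270,250:340];b=cv2.imread("pics/side2.png")[170:250,250:340]
cv2.imwrite("pics/v2.png",cv2.resize(np.hstack([a,b]),None,fx=4.4,fy=4.4,interpolation=cv2.INTER_CUBIC))
```

```text
[ 0.4026 -0.1735  0.0499] [-3.1415 -0.0004  0.8319] [ 0.2196  0.1822 -2.3834]
top bar yaw 0.776531330919505 mouth [ 0.4773 -0.0954] b [-0.011  0.01 ] ztop mid,slope 0.07420799142659448 -0.0038854535401072732 274 mouth-tcp in bar axes 0.1080720584888237 0.0033342125722968866
   tip from mouth: along 0.01909272717006215 lateral(left) 0.0034859417748071084
side bar yaw 0.8380448023148757 mouth [ 0.4743 -0.0943] b [-0.0122  0.011 ] ztop mid,slope 0.0750027125812684 0.010698012512308328 182 mouth-tcp in bar axes 0.10683745849589302 -0.0003088286287676323
   tip from mouth: along 0.02050607998733077 lateral(left) -0.0007013315369539825
bar yaw 0.8323679346353484 mouth [ 0.4766 -0.0935] len,width 0.05498987854608485 0.0230458540739796
stub yaw 0.8271725442536826 tip [ 0.4857 -0.0824] len,width 0.039011229409702926 0.023909787194968262
tip rel mouth in bar axes 0.01440103301897195 0.0006863474321984805
stub mid rel 0.03492333433425272 0.0005797251060141763
```

View pics/v2.png

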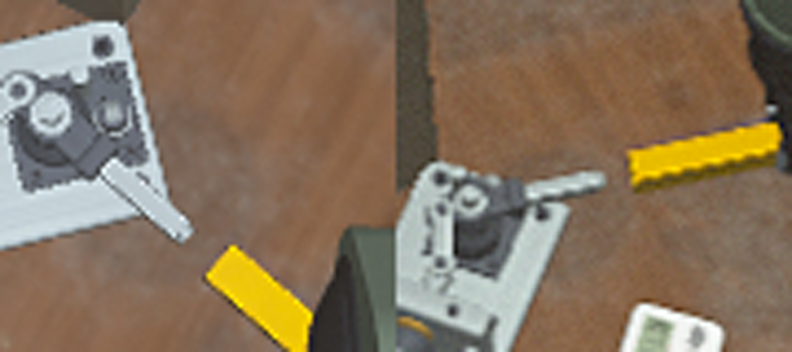

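The bar and stub axes nearly coincide: mouth centre at (220,261), stub tip at (185,234) in the crop, with the stub about 0.6–1 mm to the left. Trim, then insert gently.

Converted, 0.026 m is 0.0867, 0.012 m is 0.04.

>>> {"name": "creep_tool", "arguments": {
  "segments": [
    [[0.015, 0.02, -0.0033, -0.002, 0, 0, 0], [0.015, 0.04, -0.0033, -0.002, 0, 0, 0], [0.015, 0.0567, -0.0033, -0.002, 0, 0, 0], [0.015, 0.0733, -0.0033, -0.002, 0, 0, 0], [0.015, 0.0867, -0.0033, -0.002, 0, 0, 0]]
  ]
}}

```text
clock: 5.42
position: [0.4187, -0.1545, 0.0506]
tool_rot: [3.142, -0.0, 0.83]
force: [-0.2, 0.6, -2.1]
grip_width: 0.0206
finger_force: 59.5
```

>>> {"name": "creep_tool", "arguments": {
  "segments": [
    [[0.015, 0, 0, 0, 0, 0, 0]]
  ]
}}

```text
clock: 5.55
position: [0.4186, -0.1546, 0.0506]
tool_rot: [-3.142, -0.0, 0.83]
force: [0.2, 0.6, -2.7]
grip_width: 0.0207
finger_force: 59.5
```

Converted, 0.012 m is 0.04, 0.009 m is 0.03.

>>> {"name": "creep_tool", "arguments": {
  "segments": [
    [[0.015, 0.01, 0, 0, 0, 0, 0], [0.015, 0.02, 0, 0, 0, 0, 0], [0.015, 0.03, 0, 0, 0, 0, 0], [0.015, 0.04, 0, 0, 0, 0, 0], [0.015, 0.04, 0, 0, 0, 0, 0]]
  ]
}}

```text
clock: 6.18
position: [0.4267, -0.1457, 0.0506]
tool_rot: [3.142, -0.0, 0.83]
force: [0.2, -0.1, -2.8]
grip_width: 0.0208
finger_force: 59.5
```

```bash
python3 look.py 3
```

Run:
```python
import cv2,numpy as np
a=cv2.imread("pics/top3.png")[190:270,250:340];b=cv2.imread("pics/side3.png")[170:250,250:340]
cv2.imwrite("pics/v3.png",cv2.resize(np.hstack([a,b]),None,fx=4.4,fy=4.4,interpolation=cv2.INTER_CUBIC))
```

```text
[ 0.4267 -0.1457  0.0506] [ 3.1416 -0.0001  0.8301] [ 0.229  -0.0556 -2.8259]
top bar yaw 0.6726008052360198 mouth [ 0.5029 -0.068 ] b [-0.0114  0.0111] ztop mid,slope 0.07657726248238043 -0.34882518852947186 181 mouth-tcp in bar axes 0.1079579840503077 0.013324024848318523
   tip from mouth: along -0.018390158699018184 lateral(left) -2.7764191526282248e-05
side bar yaw 0.8254951556075644 mouth [ 0.4995 -0.0656] b [-0.0117  0.0114] ztop mid,slope 0.07573793789541983 0.007576475893750538 181 mouth-tcp in bar axes 0.10819698324318625 0.0008280606619401609
   tip from mouth: along -0.017649007474824157 lateral(left) -0.0013280305256040455
```

View pics/v3.png

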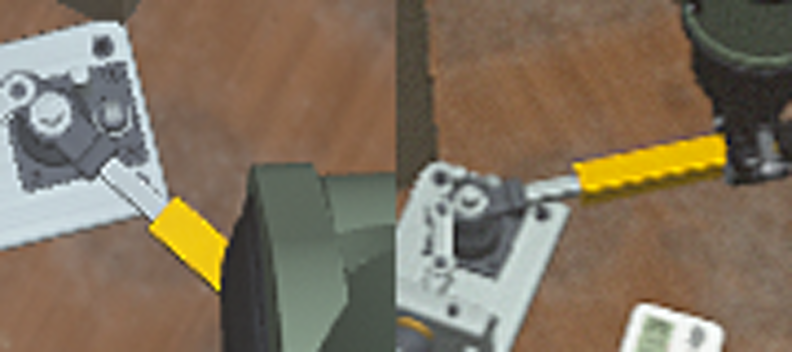

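The stub has entered the socket: mouth at crop (165,213), with the stub running cleanly into it in both views. About 35 mm to go.

>>> {"name": "creep_tool", "arguments": {
  "segments": [
    [[0.015, 0.02, 0, 0, 0, 0, 0], [0.015, 0.04, 0, 0, 0, 0, 0], [0.015, 0.06, 0, 0, 0, 0, 0], [0.015, 0.08, 0, 0, 0, 0, 0], [0.015, 0.0967, 0, 0, 0, 0, 0]]
  ]
}}

```text
clock: 6.9
position: [0.4464, -0.1241, 0.0506]
tool_rot: [-3.142, -0.0, 0.83]
force: [-0.9, 0.6, -2.7]
grip_width: 0.0211
finger_force: 59.5
```

>>> {"name": "creep_tool", "arguments": {
  "segments": [
    [[0.015, 0.0033, 0, 0, 0, 0, 0], [0.015, 0.0067, 0, 0, 0, 0, 0], [0.015, 0.01, 0, 0, 0, 0, 0], [0.015, 0.0133, 0, 0, 0, 0, 0]]
  ]
}}

```text
clock: 7.4
position: [0.4488, -0.1216, 0.0506]
tool_rot: [-3.142, 0.0, 0.83]
force: [0.2, -0.6, -2.9]
grip_width: 0.0209
finger_force: 59.5
```

Converted, 0.0015 m is 0.005, 0.001 m is 0.0033.

>>> {"name": "creep_tool", "arguments": {
  "segments": [
    [[0.015, 0.0017, 0, 0, 0, 0, 0], [0.015, 0.0033, 0, 0, 0, 0, 0], [0.015, 0.005, 0, 0, 0, 0, 0], [0.015, 0.005, 0, 0, 0, 0, 0]]
  ]
}}

```text
clock: 7.9
position: [0.4499, -0.1205, 0.0506]
tool_rot: [-3.142, -0.0, 0.83]
force: [0.0, 0.4, -1.7]
grip_width: 0.021
finger_force: 59.5
```

>>> {"name": "creep_tool", "arguments": {
  "segments": [
    [[0.015, 0.0017, 0, 0, 0, 0, 0], [0.015, 0.0033, 0, 0, 0, 0, 0], [0.015, 0.005, 0, 0, 0, 0, 0], [0.015, 0.005, 0, 0, 0, 0, 0]]
  ]
}}

```text
clock: 8.4
position: [0.4504, -0.1197, 0.0505]
tool_rot: [-3.141, 0.001, 0.829]
force: [-2.9, -5.0, -1.6]
grip_width: 0.0212
finger_force: 59.7
```

Converted, 0.0005 m is 0.0017.

>>> {"name": "creep_tool", "arguments": {
  "segments": [
    [[0.015, 0.0017, 0, 0, 0, 0, 0], [0.015, 0.0017, 0, 0, 0, 0, 0], [0.015, 0.0017, 0, 0, 0, 0, 0]]
  ]
}}

```text
clock: 8.78
position: [0.4505, -0.1197, 0.0505]
tool_rot: [-3.141, 0.001, 0.829]
force: [-4.4, -5.7, -0.7]
grip_width: 0.0209
finger_force: 59.8
```

```bash
python3 -c "
from h import *
s=bot.observe();g=s['position'];p=np.array([.5502,-.0125]);d=g[:2]-p
print(np.hypot(*d),np.arctan2(*d[::-1]),s['tool_rot'],s['moment'])"
```

```text
0.14642782201985008 -2.3201848860221936 [-3.14101479e+00  1.38019747e-03  8.28858233e-01] [-1.33697105  0.95030273 -0.01639308]
```

The bar is home: contact at the expected radius with about 7 N axial. Now the slow swing.

Converted, 0.022 m is 0.0733, 0.0006 m is 0.002, -0.15 rad is -0.1432.

```bash
python3 -c "
from h import *
a,b=plane('top',[(165+560/6,185+360/6),(165+85/6,185+472/6)],.01)[:,:2]
y=np.arctan2(*(b-a)[::-1]);print('holder yaw',y,'closed stub dir',y+np.pi,'tool yaw closed',y,'joint now',-2.312-(y+np.pi-1)+2*np.pi)
for t in (.03,.06,.09,.12,.15): print(t,.1473*(1-np.cos(t)),.1473*np.sin(t))"
```

```text
holder yaw 1.785300164010623 closed stub dir 4.926892817600416 tool yaw closed 1.785300164010623 joint now 0.044292489579170535
0.03 6.62800287741349e-05 0.004418337179827611
0.06 0.00026506046754442284 0.008832698154422189
0.09 0.0005961624273332435 0.013239110296867024
0.12 0.0010592879387255013 0.01763360813365782
0.15 0.0016540202200209775 0.022012236913361162
```

>>> {"name": "creep_tool", "arguments": {
  "segments": [
    [[0.015, 0.0003, 0.0147, 0, 0, 0, -0.0286], [0.015, 0.001, 0.0293, 0, 0, 0, -0.0573], [0.015, 0.002, 0.044, 0, 0, 0, -0.0859], [0.015, 0.0037, 0.0587, 0, 0, 0, -0.1146], [0.015, 0.0057, 0.0733, 0, 0, 0, -0.1432]]
  ],
  "force": 80
}}

```text
clock: 9.4
position: [0.4676, -0.1332, 0.0504]
tool_rot: [-3.14, 0.002, 0.98]
force: [-7.1, -4.7, 1.3]
grip_width: 0.0207
finger_force: 82.1
```

Create f.py:
```python
from h import *
s=bot.observe();yaw=s['tool_rot'][2];u=np.array([np.cos(yaw),np.sin(yaw)]);w=np.array([-u[1],u[0]]);f=s['force'][:2]
p=np.array([.5501,-.0118]);d=p-s['position'][:2]
print('axial',f@u,'lat',f@w,'mz',s['moment'][2],'r',np.hypot(*d),'dir',np.arctan2(*d[::-1]),'yaw',yaw)
```

```bash
python3 f.py
```

```text
axial -7.8333232391777035 lat 3.2519565073600867 mz 0.16683517810536205 r 0.14679410012464622 dir 0.9740837909287665 yaw 0.9802336892054506
```

Converted, 0.022 m is 0.0733, 0.0176 m is 0.0587, -0.15 rad is -0.1432.

>>> {"name": "creep_tool", "arguments": {
  "segments": [
    [[0.015, 0.0003, 0.0147, 0, 0, 0, -0.0286], [0.015, 0.001, 0.0293, 0, 0, 0, -0.0573], [0.015, 0.002, 0.044, 0, 0, 0, -0.0859], [0.015, 0.0037, 0.0587, 0, 0, 0, -0.1146], [0.015, 0.0057, 0.0733, 0, 0, 0, -0.1432]]
  ]
}}

```text
clock: 10.02
position: [0.4854, -0.1436, 0.05]
tool_rot: [-3.137, 0.002, 1.131]
force: [-13.8, -1.9, 0.9]
grip_width: 0.0204
finger_force: 82.1
```

```bash
python3 f.py
```

```text
axial -7.601688629537306 lat 11.618781238431536 mz 0.3126574071764421 r 0.1468506310681431 dir 1.1148378687610414 yaw 1.13062556374523
```

>>> {"name": "creep_tool", "arguments": {
  "segments": [
    [[0.015, 0.0003, 0.0147, 0, 0, 0, -0.0286], [0.015, 0.001, 0.0293, 0, 0, 0, -0.0573], [0.015, 0.002, 0.044, 0, 0, 0, -0.0859], [0.015, 0.0037, 0.0587, 0, 0, 0, -0.1146], [0.015, 0.0057, 0.0733, 0, 0, 0, -0.1432]]
  ]
}}

```text
clock: 10.65
position: [0.5059, -0.152, 0.0499]
tool_rot: [-3.137, 0.002, 1.28]
force: [-13.7, -4.5, 1.8]
grip_width: 0.0204
finger_force: 82.2
```

```bash
python3 f.py
```

```text
axial -8.20173950991508 lat 11.860473970730421 mz 0.20180425998390208 r 0.14700010693414137 dir 1.2651215256099766 yaw 1.2800658165421837
```

Converted, 0.022 m is 0.0733, 0.0176 m is 0.0587, -0.15 rad is -0.1432.

>>> {"name": "creep_tool", "arguments": {
  "segments": [
    [[0.015, 0.0003, 0.0147, 0, 0, 0, -0.0286], [0.015, 0.001, 0.0293, 0, 0, 0, -0.0573], [0.015, 0.002, 0.044, 0, 0, 0, -0.0859], [0.015, 0.0037, 0.0587, 0, 0, 0, -0.1146], [0.015, 0.0057, 0.0733, 0, 0, 0, -0.1432]]
  ]
}}

```text
clock: 11.28
position: [0.5276, -0.1572, 0.05]
tool_rot: [-3.137, 0.002, 1.43]
force: [-13.9, -6.7, 1.8]
grip_width: 0.0203
finger_force: 82.2
```

```bash
python3 f.py
```

```text
axial -8.542005634741052 lat 12.847926462179066 mz 0.3131421959372743 r 0.14713438273295176 dir 1.4174360940343143 yaw 1.429856139945531
```

>>> {"name": "creep_tool", "arguments": {
  "segments": [
    [[0.015, 0.0003, 0.0147, 0, 0, 0, -0.0286], [0.015, 0.001, 0.0293, 0, 0, 0, -0.0573], [0.015, 0.002, 0.044, 0, 0, 0, -0.0859], [0.015, 0.0037, 0.0587, 0, 0, 0, -0.1146], [0.015, 0.0057, 0.0733, 0, 0, 0, -0.1432]]
  ]
}}

```text
clock: 11.9
position: [0.5502, -0.1591, 0.0501]
tool_rot: [-3.138, 0.002, 1.58]
force: [-9.5, -9.0, -0.5]
grip_width: 0.0204
finger_force: 82.1
```

```bash
python3 f.py
```

```text
axial -8.948756645922519 lat 9.61640837730376 mz 0.4851823687510495 r 0.14729606007264062 dir 1.5714804829162046 yaw 1.5797488564983682
```

Converted, 0.0118 m is 0.0393, 0.0088 m is 0.0293, -0.02 rad is -0.0191.

>>> {"name": "creep_tool", "arguments": {
  "segments": [
    [[0.015, 0, 0.0097, 0, 0, 0, -0.0191], [0.015, 0.0003, 0.0197, 0, 0, 0, -0.0382], [0.015, 0.001, 0.0293, 0, 0, 0, -0.0573], [0.015, 0.0013, 0.0343, 0, 0, 0, -0.0668], [0.015, 0.0017, 0.0393, 0, 0, 0, -0.0764]]
  ]
}}

```text
clock: 12.52
position: [0.5626, -0.1587, 0.0502]
tool_rot: [-3.139, 0.002, 1.659]
force: [-5.6, -10.1, -1.2]
grip_width: 0.0206
finger_force: 81.9
```

```bash
python3 f.py
```

```text
axial -9.55766929755622 lat 6.498484871343114 mz 0.4410705336772464 r 0.14742405572046427 dir 1.655721592896496 yaw 1.6590831266007928
```

>>> {"name": "creep_tool", "arguments": {
  "segments": [
    [[0.015, 0, 0.005, 0, 0, 0, -0.0095], [0.015, 0, 0.0097, 0, 0, 0, -0.0191], [0.015, 0.0003, 0.0147, 0, 0, 0, -0.0286], [0.015, 0.0003, 0.0197, 0, 0, 0, -0.0382], [0.015, 0.0007, 0.0247, 0, 0, 0, -0.0477]]
  ]
}}

```text
clock: 13.15
position: [0.5703, -0.1579, 0.0504]
tool_rot: [-3.14, 0.002, 1.709]
force: [-3.9, -10.8, -0.5]
grip_width: 0.0205
finger_force: 81.8
```

```bash
python3 f.py
```

```text
axial -10.200731991950388 lat 5.339697640117501 mz 0.43587836688578974 r 0.1474861460349386 dir 1.7084576289027313 yaw 1.709088549451278
```

Converted, 0.0044 m is 0.0147, 0.0029 m is 0.0097, -0.01 rad is -0.0095.

>>> {"name": "creep_tool", "arguments": {
  "segments": [
    [[0.015, 0, 0.005, 0, 0, 0, -0.0095], [0.015, 0, 0.0097, 0, 0, 0, -0.0191], [0.015, 0.0003, 0.0147, 0, 0, 0, -0.0286]]
  ]
}}

```text
clock: 13.52
position: [0.5744, -0.1573, 0.0503]
tool_rot: [-3.139, 0.002, 1.739]
force: [-5.4, -11.3, 0.5]
grip_width: 0.0207
finger_force: 82.1
```

```bash
python3 f.py
```

```text
axial -10.212684461705845 lat 7.1723920799024645 mz 0.43296216447140407 r 0.1474992226768359 dir 1.7361088650191414 yaw 1.739028512543564
```

>>> {"name": "creep_tool", "arguments": {
  "segments": [
    [[0.015, 0, 0.005, 0, 0, 0, -0.0095], [0.015, 0, 0.0097, 0, 0, 0, -0.0191], [0.015, 0.0003, 0.0147, 0, 0, 0, -0.0286]]
  ]
}}

```text
clock: 13.9
position: [0.5784, -0.1565, 0.0502]
tool_rot: [-3.138, 0.002, 1.769]
force: [-8.1, -11.0, 0.1]
grip_width: 0.0206
finger_force: 82.3
```

```bash
python3 f.py
```

```text
axial -9.157330601746365 lat 10.091847108663513 mz 0.6302446680248543 r 0.14747738552452386 dir 1.7635691033512 yaw 1.769114679405765
```

Converted, 0.0044 m is 0.0147, 0.0029 m is 0.0097, -0.03 rad is -0.0286.

>>> {"name": "creep_tool", "arguments": {
  "segments": [
    [[0.015, 0, 0.005, 0, 0, 0, -0.0095], [0.015, 0, 0.0097, 0, 0, 0, -0.0191], [0.015, 0.0003, 0.0147, 0, 0, 0, -0.0286]]
  ]
}}

```text
clock: 14.28
position: [0.5822, -0.1558, 0.0501]
tool_rot: [-3.137, 0.002, 1.799]
force: [-10.5, -12.0, 2.6]
grip_width: 0.0207
finger_force: 82.4
```

```bash
python3 f.py
```

```text
axial -9.278768209788883 lat 12.956569040791237 mz 0.5238513197681972 r 0.1474949485932771 dir 1.7903048480656232 yaw 1.7988772197606475
```

>>> {"name": "creep_tool", "arguments": {
  "segments": [
    [[0.015, 0, 0.005, 0, 0, 0, -0.0095], [0.015, 0, 0.0097, 0, 0, 0, -0.0191]]
  ]
}}

```text
clock: 14.52
position: [0.5869, -0.1548, 0.0506]
tool_rot: [-3.141, 0.002, 1.819]
force: [-2.5, -10.7, -2.1]
grip_width: 0.0203
finger_force: 81.7
```

```bash
python3 f.py
```

```text
axial -9.768836271708967 lat 5.0269137357724505 mz 0.38259455503885104 r 0.14760372904653016 dir 1.8225323765159647 yaw 1.8187563682710333
```

>>> {"name": "creep_tool", "arguments": {
  "segments": [
    [[0.015, 0, 0.005, 0, 0, 0, -0.0095], [0.015, 0, 0.0097, 0, 0, 0, -0.0191]]
  ]
}}

```text
clock: 14.78
position: [0.5884, -0.1543, 0.0502]
tool_rot: [-3.138, 0.002, 1.839]
force: [-9.4, -12.7, 0.5]
grip_width: 0.0206
finger_force: 82.2
```

```bash
python3 f.py
```

```text
axial -9.74883187954437 lat 12.391517567945991 mz 0.4993782094970635 r 0.14752239383153068 dir 1.8331645862179007 yaw 1.8389907621759587
```

Converted, 0.0015 m is 0.005, 0.0008 m is 0.0027, -0.01 rad is -0.0095.

>>> {"name": "creep_tool", "arguments": {
  "segments": [
    [[0.015, 0, 0.0027, 0, 0, 0, -0.0048], [0.015, 0, 0.005, 0, 0, 0, -0.0095], [0.015, 0, 0.005, 0, 0, 0, -0.0095]]
  ]
}}

```text
clock: 15.15
position: [0.5889, -0.1542, 0.05]
tool_rot: [-3.136, 0.001, 1.848]
force: [-11.8, -11.2, 3.7]
grip_width: 0.0205
finger_force: 82.4
```

```bash
python3 f.py
```

```text
axial -7.548236459468059 lat 14.401671113306929 mz 0.2811672264778814 r 0.14754125479026428 dir 1.836836906436647 yaw 1.8481098962327185
```

Converted, 0.0014 m is 0.0047, 0.0007 m is 0.0023, -0.008 rad is -0.0076.

>>> {"name": "creep_tool", "arguments": {
  "segments": [
    [[0.015, 0, 0.0023, 0, 0, 0, -0.0038], [0.015, 0, 0.0047, 0, 0, 0, -0.0076], [0.015, 0, 0.0047, 0, 0, 0, -0.0076]]
  ]
}}

```text
clock: 15.52
position: [0.5894, -0.154, 0.0498]
tool_rot: [-3.135, 0.001, 1.856]
force: [-16.7, -12.6, 6.4]
grip_width: 0.0205
finger_force: 82.7
```

```bash
python3 f.py; python3 look.py 4 >/dev/null
```

Run:
```python
import cv2,numpy as np
a=cv2.imread("pics/top4.png")[160:270,165:345];b=cv2.imread("pics/side4.png")[170:280,220:340]
cv2.imwrite("pics/v4.png",cv2.resize(np.hstack([a,b]),None,fx=2.66,fy=2.66,interpolation=cv2.INTER_CUBIC))
```

```text
axial -7.436624292692959 lat 19.553384960081175 mz 0.02277543508709725 r 0.14753571120374373 dir 1.8401210291320982 yaw 1.8556423935580584
```

View pics/v4.png

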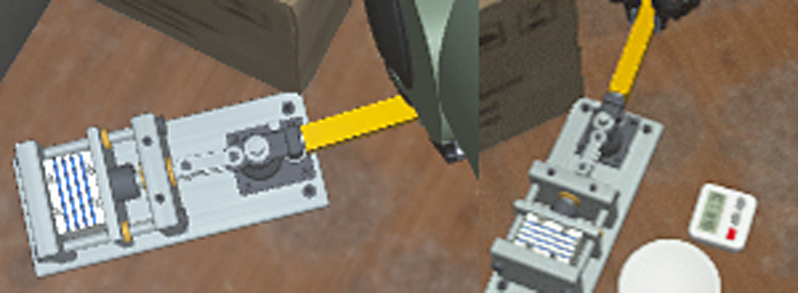

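Lever aligned with the plunger, bar mouth at crop (303,138) right at the shoulder, and force rising against the stop after the click. Now I'll relax the side load and draw the bar off.

Converted, -0.0035 m is -0.0117, -0.001 m is -0.0033, 0.012 rad is 0.0115.

>>> {"name": "creep_tool", "arguments": {
  "segments": [
    [[0.015, 0, -0.004, 0, 0, 0, 0.0057], [0.015, -0.0017, -0.0083, 0, 0, 0, 0.0115], [0.015, -0.0033, -0.0117, 0, 0, 0, 0.0143], [0.015, -0.0033, -0.0117, 0, 0, 0, 0.0143]]
  ]
}}

```text
clock: 16.12
position: [0.5884, -0.1543, 0.0503]
tool_rot: [-3.139, 0.001, 1.842]
force: [-5.7, -5.8, 0.2]
grip_width: 0.0207
finger_force: 81.9
```

```bash
python3 f.py
```

```text
axial -4.037318724224831 lat 7.060116803070459 mz 0.2936796518191353 r 0.1475754722561403 dir 1.8332672475820748 yaw 1.842108912982974
```

The manual's scale: shifts go in shares of 0.3 m and turns go in shares of 60 degrees. Converting my numbers, -0.014 m is -0.0467, -0.01 m is -0.0333, 0.006 rad is 0.0057.

>>> {"name": "creep_tool", "arguments": {
  "segments": [
    [[0.015, -0.0033, -0.005, 0, 0, 0, 0.0038], [0.015, -0.01, -0.0067, 0, 0, 0, 0.0057], [0.015, -0.02, -0.0067, 0, 0, 0, 0.0057], [0.015, -0.0333, -0.0067, 0, 0, 0, 0.0057], [0.015, -0.0467, -0.0067, 0, 0, 0, 0.0057]]
  ]
}}

```text
clock: 16.75
position: [0.5914, -0.1675, 0.0506]
tool_rot: [-3.142, -0.0, 1.837]
force: [-2.4, 1.5, -3.0]
grip_width: 0.0205
finger_force: 81.6
```

```bash
python3 f.py
```

```text
axial 2.0793590703020026 lat 1.8926854407192828 mz 0.10407253601658732 r 0.16107330037209552 dir 1.8298438248834403 yaw 1.8367595439403512
```

Converted, -0.03 m is -0.1, -0.024 m is -0.08, 0.004 rad is 0.0038.

>>> {"name": "creep_tool", "arguments": {
  "segments": [
    [[0.015, -0.02, 0, 0, 0, 0, 0.0019], [0.015, -0.04, -0.001, 0, 0, 0, 0.0038], [0.015, -0.06, -0.001, 0, 0, 0, 0.0038], [0.015, -0.08, -0.001, 0, 0, 0, 0.0038], [0.015, -0.1, -0.001, 0, 0, 0, 0.0038]]
  ]
}}

```text
clock: 17.38
position: [0.599, -0.1967, 0.0506]
tool_rot: [3.142, 0.0, 1.833]
force: [-1.6, 0.6, -2.0]
grip_width: 0.0202
finger_force: 81.6
```

```bash
python3 f.py
```

```text
axial 0.9632824675239384 lat 1.4364156394554644 mz 0.12312580744843804 r 0.19124346265508246 dir 1.8293712526172057 yaw 1.8327773241435326
```

>>> {"name": "creep_tool", "arguments": {
  "segments": [
    [[0.015, -0.02, 0, 0, 0, 0, 0], [0.015, -0.04, 0, 0, 0, 0, 0], [0.015, -0.0633, 0, 0, 0, 0, 0], [0.015, -0.0867, 0, 0, 0, 0, 0], [0.015, -0.1, 0, 0, 0, 0, 0]]
  ]
}}

```text
clock: 18.0
position: [0.6067, -0.2259, 0.0506]
tool_rot: [3.142, 0.0, 1.832]
force: [-1.1, 0.6, -2.2]
grip_width: 0.0209
finger_force: 81.6
```

```bash
python3 f.py; python3 -c "
from h import *
to(.4892,-.3651,.12,.401)"
```

```text
axial 0.8348747185696159 lat 0.9433576888968177 mz -0.0025435728450023884 r 0.22141733674068223 dir 1.8294632379929818 yaw 1.8323336913561399
d [-0.1041 -0.1495 -0.0694] rot [1.0000e-04 1.0000e-04 1.4313e+00] norm 0.195
```

Converted, -0.09 m is -0.3, -0.07 m is -0.2333, 0.6 rad is 0.573.

>>> {"name": "creep_tool", "arguments": {
  "segments": [
    [[0.015, -0.0133, 0, -0.1, 0, 0, 0], [0.015, -0.0333, 0, -0.2333, 0, 0, 0.0955], [0.015, -0.1, -0.1, -0.2333, 0, 0, 0.2483], [0.015, -0.1667, -0.2, -0.2333, 0, 0, 0.4106], [0.015, -0.2333, -0.3, -0.2333, 0, 0, 0.573]]
  ]
}}

```text
clock: 18.62
position: [0.5371, -0.317, 0.1207]
tool_rot: [3.141, -0.0, 1.227]
force: [0.4, -0.2, -2.4]
grip_width: 0.0205
finger_force: 81.6
```

```bash
python3 -c "
from h import *
to(.4892,-.3651,.12,.401)"
```

```text
d [-0.0614 -0.0289  0.0007] rot [ 2.000e-04 -1.000e-04  8.263e-01] norm 0.068
```

Converted, -0.0614 m is -0.2047, -0.053 m is -0.1767, 0.826 rad is 0.7888.

>>> {"name": "creep_tool", "arguments": {
  "segments": [
    [[0.015, -0.0433, -0.02, 0, 0, 0, 0.1623], [0.015, -0.0867, -0.04, 0, 0, 0, 0.3247], [0.015, -0.1333, -0.06, 0, 0, 0, 0.487], [0.015, -0.1767, -0.08, 0, 0, 0, 0.6494], [0.015, -0.2047, -0.0963, 0, 0, 0, 0.7888]]
  ]
}}

```text
clock: 19.25
position: [0.4898, -0.365, 0.1207]
tool_rot: [3.142, 0.0, 0.401]
force: [-0.3, -0.1, -2.6]
grip_width: 0.0204
finger_force: 81.6
```

>>> {"name": "creep_tool", "arguments": {
  "segments": [
    [[0.015, 0, 0, 0, 0, 0, 0], [0.015, 0, 0, 0, 0, 0, 0]]
  ]
}}

```text
clock: 19.5
position: [0.4908, -0.364, 0.1206]
tool_rot: [-3.141, -0.0, 0.411]
force: [0.5, 0.9, -1.4]
grip_width: 0.0208
finger_force: 81.6
```

```bash
python3 look.py 5;  python3 -c "
from h import *
to(.4892,-.3651,.0255,.401)"
```

```text
[ 0.4908 -0.364   0.1206] [-3.1415 -0.0004  0.4109] [ 0.4634  0.9077 -1.3767]
top bar yaw 0.4120572088729248 mouth [ 0.5907 -0.3219] b [-0.0106  0.0104] ztop mid,slope 0.1447329872914989 -0.003746155880283702 400 mouth-tcp in bar axes 0.10842284921566511 -0.0014498091408589597
   tip from mouth: along 0.0034420578092381193 lateral(left) 0.2630171201562927
side bar yaw 0.39775133024753623 mouth [ 0.5907 -0.3214] b [-0.0131  0.0116] ztop mid,slope 0.14538431615447692 -0.0010609096088495518 153 mouth-tcp in bar axes 0.10865139951536024 0.00047853678496186797
   tip from mouth: along -0.0005397618967187823 lateral(left) 0.26266227994051394
d [-0.0018  0.0004  0.0951] rot [-0.0002 -0.0004  0.0087] norm 0.095
```

Converted, 0.06 m is 0.2, 0.045 m is 0.15, 0.009 rad is 0.0086.

>>> {"name": "creep_tool", "arguments": {
  "segments": [
    [[0.015, -0.006, 0.0013, 0.0667, 0, 0, 0.0086], [0.015, -0.006, 0.0013, 0.15, 0, 0, 0.0086], [0.015, -0.006, 0.0013, 0.2, 0, 0, 0.0086], [0.015, -0.006, 0.0013, 0.2, 0, 0, 0.0086]]
  ]
}}

```text
clock: 20.1
position: [0.4885, -0.3651, 0.0598]
tool_rot: [-3.14, 0.001, 0.399]
force: [0.2, -0.9, -1.7]
grip_width: 0.0208
finger_force: 81.6
```

```bash
python3 -c "
from h import *
to(.4892,-.3651,.0255,.401)"
```

```text
d [0.0007 0.0003 0.0343] rot [-0.0015  0.0008 -0.0023] norm 0.034
```

Converted, 0.032 m is 0.1067, 0.029 m is 0.0967.

>>> {"name": "creep_tool", "arguments": {
  "segments": [
    [[0.015, 0.002, 0, 0.0267, 0, 0, 0], [0.015, 0.002, 0, 0.0533, 0, 0, 0], [0.015, 0.002, 0, 0.0767, 0, 0, 0], [0.015, 0.002, 0, 0.0967, 0, 0, 0], [0.015, 0.002, 0, 0.1067, 0, 0, 0]]
  ]
}}

```text
clock: 20.72
position: [0.4892, -0.3653, 0.0282]
tool_rot: [-3.141, 0.0, 0.398]
force: [-0.5, -1.6, -2.4]
grip_width: 0.0207
finger_force: 81.6
```

>>> {"name": "creep_tool", "arguments": {
  "segments": [
    [[0.015, 0, 0, 0.0033, 0, 0, 0], [0.015, 0, 0, 0.0067, 0, 0, 0], [0.015, 0, 0, 0.0067, 0, 0, 0]]
  ]
}}

```text
clock: 21.1
position: [0.4893, -0.3654, 0.0267]
tool_rot: [3.142, -0.0, 0.398]
force: [0.5, -0.3, -1.9]
grip_width: 0.0204
finger_force: 81.6
```

Converted, 0.0014 m is 0.0047, 0.0007 m is 0.0023.

>>> {"name": "creep_tool", "arguments": {
  "segments": [
    [[0.015, 0, 0, 0.0023, 0, 0, 0], [0.015, 0, 0, 0.0047, 0, 0, 0], [0.015, 0, 0, 0.0047, 0, 0, 0]]
  ]
}}

```text
clock: 21.48
position: [0.4893, -0.3654, 0.0256]
tool_rot: [3.141, -0.0, 0.398]
force: [-2.3, 0.8, 6.1]
grip_width: 0.0207
finger_force: 82.9
```

>>> {"name": "creep_tool", "arguments": {
  "segments": [
    [[0.025, 0, 0, 0, 0, 0, 0], [0.03, 0, 0, 0, 0, 0, 0], [0.05, 0, 0, 0, 0, 0, 0], [0.05, 0, 0, 0, 0, 0, 0]]
  ],
  "force": 20
}}

```text
clock: 21.98
position: [0.4893, -0.3654, 0.0252]
tool_rot: [-3.142, 0.0, 0.398]
force: [1.9, 0.5, 0.2]
grip_width: 0.0507
finger_force: 0.0
```

Seated (contact at 6 N) and released. Retreat upward and check.

Converted, -0.18 m is -0.6, -0.14 m is -0.4667.

>>> {"name": "creep_tool", "arguments": {
  "segments": [
    [[0.06, 0, 0, -0.0333, 0, 0, 0], [0.06, 0, 0, -0.1333, 0, 0, 0], [0.06, 0, 0, -0.3, 0, 0, 0], [0.06, 0, 0, -0.4667, 0, 0, 0], [0.06, 0, 0, -0.6, 0, 0, 0]]
  ]
}}

```text
clock: 22.6
position: [0.4894, -0.3654, 0.2081]
tool_rot: [3.14, -0.001, 0.398]
force: [0.0, 0.5, 0.3]
grip_width: 0.0601
finger_force: 0.0
```

>>> {"name": "creep_tool", "arguments": {
  "segments": [
    [[0.06, -0.1667, 0.0667, 0, 0, 0, 0], [0.06, -0.3333, 0.1333, 0, 0, 0, 0], [0.06, -0.5, 0.2, 0, 0, 0, 0], [0.06, -0.6667, 0.2667, 0, 0, 0, 0], [0.06, -0.8333, 0.3333, 0, 0, 0, 0]]
  ]
}}

```text
clock: 23.22
position: [0.2962, -0.5555, 0.2061]
tool_rot: [3.141, -0.0, 0.398]
force: [0.4, 0.3, -0.0]
grip_width: 0.0598
finger_force: 0.0
```

Run:
```python
from h import *
for n in("top","side"):
    p,D=grab_frame(n); cv2.imwrite(f"pics/{n}9.png",p)
    ys,xs=np.where(D>.3); P=dep(n,np.c_[xs,ys],D); h=cv2.cvtColor(p,cv2.COLOR_BGR2HSV)
    m=cv2.inRange(h,(20,150,120),(32,255,255))[ys,xs]>0
    B=P[m&(np.linalg.norm(P[:,:2]-[.53,-.36],axis=1)<.16)&(P[:,2]>.044)]
    print(n,len(B),B.mean(0).round(4),np.linalg.svd(B[:,:2]-B[:,:2].mean(0))[2][0])
a=cv2.imread("pics/top9.png");b=cv2.imread("pics/side9.png")
cv2.imwrite("pics/v9.png",np.hstack([cv2.resize(a[100:310,165:455],(395,286)),cv2.resize(b[90:300,190:480],(395,286))]))
```

```text
top 528 [ 0.53   -0.3494  0.0499] [-0.92335639 -0.38394397]
side 245 [ 0.5304 -0.3472  0.0505] [-0.92314369 -0.3844551 ]
```

View pics/v9.png

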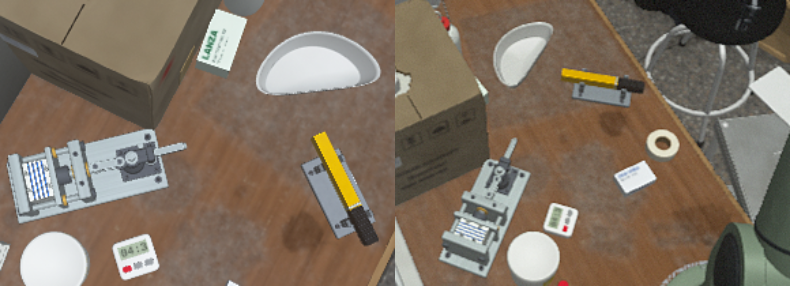

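The lever stays closed: the stub at crop (155–187, 153–147) is in line with the plunger. The bar lies level in both forks at (320,133)–(370,245), top at 50 mm, and the bystanders haven't moved.

```bash
python3 -c "
from workcell import job
print(job.job_done())"
```

```text
the job is handed in; nothing more can be done
None
```

The clamp is locked: I swung the lever past its click to the stop, laid the bar back level in both forks of its rest, left the other things where they stood, and handed the job in at about 23 s.

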